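Turn over a chalk drying rack to the ordered colour

TASK

Take the empty mould (dark holes, no chalk) out of the sloping drying rack and set it down flat in the blue wash tray; then load the freshly filled mould from the bench whose chalk has the colour of the tile in the red order frame into the lane you freed, lying flat on the slope and straight, down against the bottom ledge. Last, slide the red pointer in front of the rack to the middle of that lane. The chalk is fragile: set the moulds down, do not drop them, and leave the other moulds, the bottle, the cup and the brush where they are.

Things in the scene. Friction and masses are not known exactly. Their poses are not given: they have to be found in the camera images.
- mould_empty: black mould cassette, 120 x 60 x 30 mm, with a pale wooden grip rib on top (80 mm long along x, 16 mm wide, 32 mm tall, so its top is 62 mm above the underside); no chalk: dark holes. Starts in one of the three lanes of the rack, tilted with it. Origin: centre of its underside; x along its 120 mm length, y across, z up through the rib.
- mould_pink: black mould cassette, 120 x 60 x 30 mm, with a pale wooden grip rib on top (80 mm long along x, 16 mm wide, 32 mm tall, so its top is 62 mm above the underside); pink chalk ends on top. Stays in its lane of the rack. Origin: centre of its underside; x along its 120 mm length, y across, z up through the rib.
- mould_yellow: black mould cassette, 120 x 60 x 30 mm, with a pale wooden grip rib on top (80 mm long along x, 16 mm wide, 32 mm tall, so its top is 62 mm above the underside); yellow chalk ends on top. Stays in its lane of the rack. Origin: centre of its underside; x along its 120 mm length, y across, z up through the rib.
- mould_white: black mould cassette, 120 x 60 x 30 mm, with a pale wooden grip rib on top (80 mm long along x, 16 mm wide, 32 mm tall, so its top is 62 mm above the underside); freshly filled, white chalk ends on top. Starts flat on the bench to the robot's right. Origin: centre of its underside; x along its 120 mm length, y across, z up through the rib.
- mould_blue: black mould cassette, 120 x 60 x 30 mm, with a pale wooden grip rib on top (80 mm long along x, 16 mm wide, 32 mm tall, so its top is 62 mm above the underside); freshly filled, blue chalk ends on top. Starts flat on the bench to the robot's right. Origin: centre of its underside; x along its 120 mm length, y across, z up through the rib.
- deck: sloping teal board of the fixed drying rack, 160 mm (x) x 246 mm (y), rising 30 degrees away from the robot. Origin: centre of its upper surface, 60 mm above the bench; x up the slope, y across the lanes, z out of the board. Bottom ledge 12 mm high, inner face at x = -70 mm; battens 10 mm high, 6 mm wide at y = -120, -40, 40, 120 mm bound three lanes
- lane0 (a point): right-hand (-y) lane of the drying rack: the point on the sloping board where the underside centre of a cassette lies when it is centred in the lane and touches the bottom ledge. Same axes as deck
- lane1 (a point): middle lane of the drying rack: the point on the sloping board where the underside centre of a cassette lies when it is centred in the lane and touches the bottom ledge. Same axes as deck
- lane2 (a point): left-hand (+y) lane of the drying rack: the point on the sloping board where the underside centre of a cassette lies when it is centred in the lane and touches the bottom ledge. Same axes as deck
- pointer (a joint): red pointer on the aluminium track that lies on the bench in front of the rack, parallel to the deck's y axis; value in m, 0 at the right-hand end, grows to 0.25 towards the left (+y of the deck). It stands in front of the middle of lane0, lane1, lane2 at 0.07, 0.15, 0.23. Starts parked near 0; sliding friction 1.5 N
- pointer_top (a point): centre of the top of the red pointer's grip block, which is 28 mm (deck x direction) x 20 mm (deck y direction) and 40 mm tall below this point, above a track 14 mm high and 40 mm wide
- wash_tray_in (a point): centre of the inner floor of the fixed blue wash tray, 200 x 140 mm outside (x, y), walls 5 mm thick, 28 mm high. Its x axis is along the 200 mm side, its z axis is up
- order_frame (a point): centre of the fixed red square frame (94 mm outside) on the grey order board behind the rack; the colour tile lying in this frame is the order
- tile_white: white square tile 66 x 66 x 6 mm lying on the order board, in the red frame or in the unframed place 104 mm beside it; fixed. Origin: centre of its underside
- tile_blue: blue square tile 66 x 66 x 6 mm lying on the order board, in the red frame or in the unframed place 104 mm beside it; fixed. Origin: centre of its underside
- bottle: white closed bottle, 64 mm diameter, 150 mm tall, standing left behind the rack; leave alone. Origin: centre of its base
- cup: green open cup, 80 mm diameter, 75 mm tall, standing beyond the wash tray; leave alone. Origin: centre of its base
- brush: hand brush lying on the bench right behind the rack, about 200 mm long; leave alone. Origin: middle of its underside

How it is judged:
By the outcome, as a careful person would: the job done as asked, in the order asked, and still so for the second after the job is handed in, with the robot touching nothing.
It also fails if it takes over 72 s, if anything falls off the work surface, if the arm or the gripper's body presses on something with over 40 N, if the wrist force passes 120 N, or if a joint passes its speed limit or range.

ROBOT

A 6-joint arm with a two-finger parallel gripper is mounted at the origin on the work surface. World frame = base frame: x ahead of the robot, y to its left, z up, the work surface at z = 0. Lengths are in mm, angles in degrees, forces in N, time in s.
With the tool pointing down it reaches from about 350 to 775 mm from the base axis. Payload 5.5 kg.
Tool frame: the origin (TCP) lies between the finger pads; the fingertips stand 17 mm ahead of it and the grasp point (between the pads) lies 2 mm behind it; z points along the fingers, y is the line along which they close (so a half turn about z gives the same grasp; the last joint's range is limited). The gripper opens to 85 mm and grips with 20 to 120 N. Pads are 22 mm wide; open, the fingers measure 114 mm over their backs; the gripper's body (76 mm by 85 mm) begins 54 mm behind the grasp point. The pads swing forward as they close: fully open they stand 13 mm farther back than shut.
Start: joints at [-74.29, 17.945, 2.641, 74.691, 0, 82.002], TCP at [231.203, -526.512, 248.323] pointing down, gripper open.
Joint ranges: [-158.12, 158.12], [-49.38, 96.58], [-58.88, 72.47], [-126.05, 133.96], [-84.25, 85.87], [-180, 180]. Speed limits (degrees/s): [147.25, 147.25, 180, 180, 180, 180].

INTERFACE

Orientations are given as [roll, pitch, yaw] about the fixed x, y, z axes, in that order (R = Rz(yaw) Ry(pitch) Rx(roll)).
In Python, from station import bot, get_image, order, finder gives the robot as it stands.
- The arm moves only by the shell command python3 -m crank 'ROWS' [OPENING]. ROWS is JSON, a list that holds one entry, the list of rows, each a list of 6 numbers: the shift along the tool's x, y, z as a fraction of full scale, then the turn, a rotation vector about the tool's x, y, z as a fraction of full scale. A call has 1 to 20 rows; each row shifts and turns the commanded pose from where the row before left it, along the tool's axes as they then stand; what a row does not reach is not made up. Full scale, the value 1, is 0.03 m for a shift and 90 degrees for a turn. A row lasts 1/10 s, in which the tool goes at most 50 mm and 8.59 degrees, less where a joint would pass 70% of its speed; a pose out of reach is approached as far as the arm can. A call with a number of a shift or a turn outside -1 to 1 is refused whole. A call with a gripper value outside its range is refused whole. OPENING is the opening, from -1 (shut) to 1 (fully open), set as the call begins (- or left out, the last holds). The fingers move at their own pace and stop on an object; the grip force is fixed at half the most. Time passes only in rows, so rows that do not move let the fingers close. It gives the time, the measured TCP pose, the force, the opening and the grip force at its end, in the units of the state.
- bot.get_obs(): the state, without advancing time (a new reading comes with each control period).
- get_image(name): name is "side" or "top"; returns a dict with "frame" (384x512x3 uint8, blue, green, red), "K" (3x3 intrinsics, pixels), "world_from_camera" (4x4, takes a point from camera to world coordinates). Camera axes: x right, y down, z forward; pixel columns grow to the right and rows downward; lengths in mm; the calibration is good to about 2 mm. A picture is of the moment at which its call begins. There is no depth.
- order.job_done(): hands the job in; it is judged then, once.
Trained networks look in a picture, given as the dict that the camera call returned (one of the last four; its "shot" number tells which), for a name from the list of things; names that differ only in an ending like _2 or _b are one class to them, and where a whole thing is asked for, a point or a joint stands for the part that bears it (a point fixed in the world has none). Each returns a list of dicts, best first, with "confidence" (0 to 1); they miss things now and then, are a little off and sometimes report something else, mostly with a low value. They report only what shows in the picture. A call takes as long as a camera call.
- finder.look_for(picture, label): "xy" ([column, row] in pixels, amid what is visible of it).
The state is a dict: "t": time; "joint_pos": joint angles; "joint_velocities": joint speeds; "joint_efforts": joint torques, N m; "eef_pos": TCP position; "tcp_rot": TCP orientation; "ft_force": force on the tool from outside, world axes, zero at the start; "wrist_torque": the same for the moment, N m; "opening": finger opening in mm; "finger_force": force on a finger pad.
Only numpy, scipy, OpenCV 4.12 (cv2) and the standard library are available. Lean on these libraries where they do the work, as an engineer would, in place of code of your own. Each camera call takes 0.05 s, during which the arm holds its last target. There are 200 camera calls.

## Working session

There is one attempt and no reset: what is moved stays moved. The work goes in short steps, Python scripts to look and compute and a shell command to move; the robot and the scene stay as the last step left them, time stands still between calls to the robot, and variables do not carry over. Pictures are saved under pics/ and viewed, at most 10 in all, crops included, and the job is handed in when it is done.

```bash
ls; mkdir -p pics; python3 - <<'E'
from station import bot,get_image,order,finder
import cv2,numpy as np
for n in("top","side"):
    p=get_image(n); cv2.imwrite(f"pics/{n}0.png",p["frame"])
    print(n,p["K"].tolist(),np.round(p["world_from_camera"],4).tolist())
    for l in["mould_empty","mould_pink","mould_yellow","mould_white","mould_blue","deck","pointer","pointer_top","wash_tray_in","order_frame","tile_white","tile_blue","lane0","lane1","lane2"]:
        try: print(l,[(np.round(d["xy"]).tolist(),round(d["confidence"],2)) for d in finder.look_for(p,l)][:3])
        except Exception as e: print(l,e)
print(bot.get_obs())
E
```

```text
pics
top [[454.0637905055858, 0.0, 261.2725620640787], [0.0, 454.0637905055858, 187.22997774903067], [0.0, 0.0, 1.0]] [[0.0257, -0.9844, 0.1742, 370.0368], [-0.9994, -0.0293, -0.0178, 85.7968], [0.0226, -0.1736, -0.9845, 1386.7034], [0.0, 0.0, 0.0, 1.0]]
mould_empty [([251.0, 202.0], 0.7), ([282.0, 184.0], 0.44)]
mould_pink [([277.0, 202.0], 0.86)]
mould_yellow [([302.0, 208.0], 0.9), ([316.0, 247.0], 0.16)]
mould_white [([384.0, 197.0], 0.81), ([374.0, 156.0], 0.59), ([270.0, 141.0], 0.35)]
mould_blue [([393.0, 254.0], 0.98)]
deck [([276.0, 181.0], 0.64)]
pointer [([314.0, 247.0], 0.38)]
pointer_top [([314.0, 250.0], 0.6)]
wash_tray_in [([181.0, 234.0], 0.73), ([315.0, 248.0], 0.47)]
order_frame [([286.0, 141.0], 0.8)]
tile_white [([305.0, 140.0], 0.56), ([274.0, 184.0], 0.39)]
tile_blue [([269.0, 141.0], 0.83)]
lane0 [([282.0, 180.0], 0.67), ([384.0, 196.0], 0.17)]
lane1 [([282.0, 180.0], 0.67), ([384.0, 196.0], 0.17)]
lane2 [([282.0, 180.0], 0.67), ([384.0, 196.0], 0.17)]
side [[378.75361074268375, 0.0, 250.30263960238906], [0.0, 378.75361074268375, 190.92213895941913], [0.0, 0.0,
[... 783 characters left out ...]
64)]
{'t': 1.6, 'joint_pos': array([-7.42890110e+01,  1.79469660e+01,  2.64218851e+00,  7.46896729e+01,
        1.98367624e-04,  8.20010815e+01]), 'joint_velocities': array([-0.00222741, -0.03821813,  0.04772835,  0.0055958 , -0.12857702,
       -0.02469919]), 'joint_efforts': array([ 4.17186338e-04, -4.80457163e+01,  2.98809063e+01,  5.57838794e-04,
       -1.52070861e-04, -7.22527062e-06]), 'eef_pos': array([ 231.21418494, -526.52459142,  248.31012203]), 'tcp_rot': array([1.79994477e+02, 5.75817965e-04, 2.37099074e+01]), 'ft_force': array([0.16718765, 0.14494766, 0.15563355]), 'wrist_torque': array([ 0.0455426 , -0.02660243,  0.02995957]), 'finger_force': 0.0, 'opening': 85.56543042330149}
```

```bash
python3 - <<'E'
import cv2
a=cv2.imread("pics/top0.png");b=cv2.imread("pics/side0.png")
cv2.imwrite("pics/t1.png",cv2.resize(a[115:285,135:435],(800,453),interpolation=cv2.INTER_CUBIC))
cv2.imwrite("pics/s1.png",cv2.resize(b[110:300,140:380],(758,600),interpolation=cv2.INTER_CUBIC))
E
```

```text
(no output)
```

View pics/t1.png

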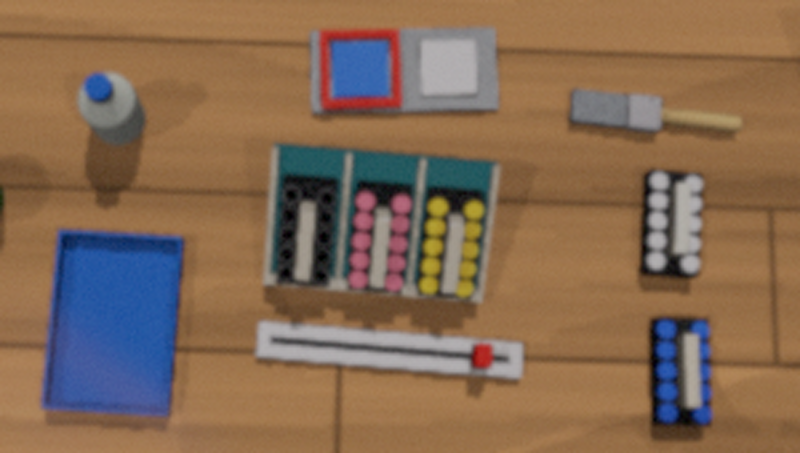

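View pics/s1.png

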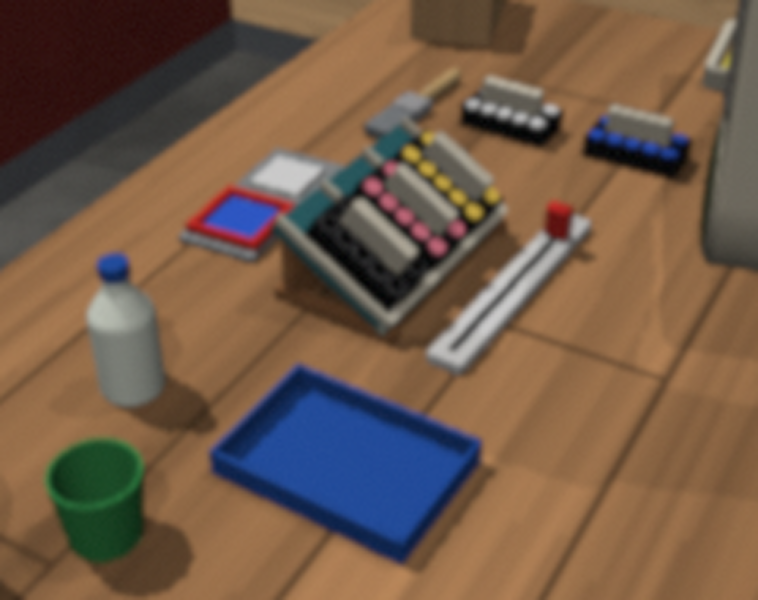

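```bash
python3 - <<'E'
import cv2,numpy as np
a=cv2.imread("pics/top0.png")
cv2.imwrite("pics/t2.png",cv2.resize(a[165:262,227:335],None,fx=6,fy=6,interpolation=cv2.INTER_CUBIC))
h=cv2.cvtColor(a,cv2.COLOR_BGR2HSV)
m=((h[...,0]>95)&(h[...,0]<130)&(h[...,1]>130)).astype(np.uint8)
t=m.copy(); t[:, 210:]=0; t[:190]=0
c=max(cv2.findContours(t,0,1)[0],key=cv2.contourArea); print("tray",cv2.minAreaRect(c),cv2.boxPoints(cv2.minAreaRect(c)).tolist(), cv2.approxPolyDP(c,6,True).tolist())
b=h[...,2]<60; mm=np.zeros_like(m); mm[225:285,370:412]=(b|(m>0))[225:285,370:412]
c=max(cv2.findContours(mm,0,1)[0],key=cv2.contourArea); print("blue",cv2.boxPoints(cv2.minAreaRect(c)).tolist())
cr=a[225:285,370:412]; cv2.imwrite("pics/b2.png",cv2.resize(cr,None,fx=10,fy=10,interpolation=cv2.INTER_CUBIC))
E
```

```text
tray ((177.3854217529297, 235.5470733642578), (46.058998107910156, 66.26290130615234), 4.23639440536499) [[151.9713592529297, 266.88677978515625], [156.86631774902344, 200.80491638183594], [202.7994842529297, 204.20736694335938], [197.90452575683594, 270.28924560546875]] [[[158, 202]], [[154, 266]], [[197, 266]], [[202, 205]]]
blue [[379.0, 235.0], [400.0, 235.0], [400.0, 275.0], [379.0, 275.0]]
```

View pics/t2.png

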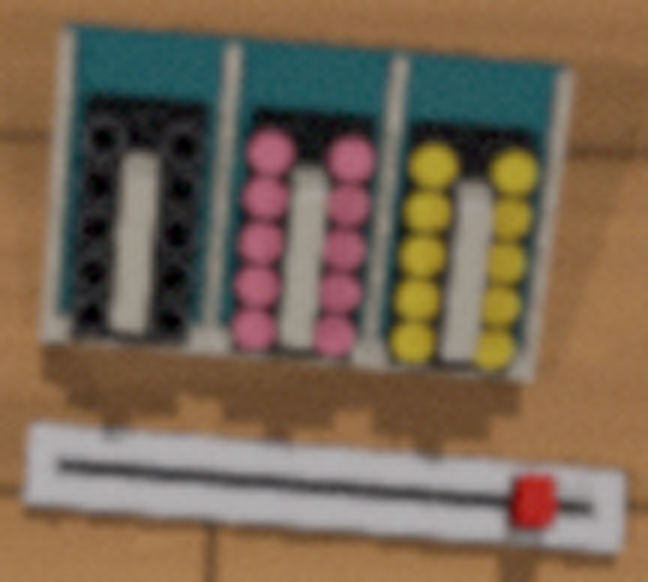

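View pics/b2.png

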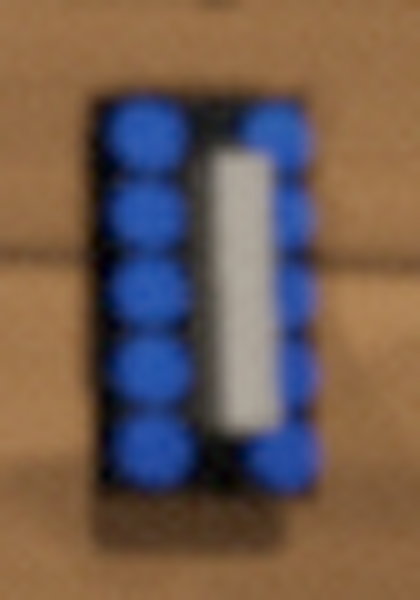

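```bash
cat > geo.py <<'E'
import numpy as np
from scipy.optimize import least_squares
from scipy.spatial.transform import Rotation as R
CAM={'top':(np.array([[454.0638,0,261.27256],[0,454.0638,187.22998],[0,0,1]]),np.array([[0.0257,-0.9844,0.1742,370.0368],[-0.9994,-0.0293,-0.0178,85.7968],[0.0226,-0.1736,-0.9845,1386.7034]])),
'side':(np.array([[378.7536,0,250.3026],[0,378.7536,190.9221],[0,0,1]]),np.array([[-0.8578,-0.2871,0.4264,51.7795],[-0.5137,0.5081,-0.6913,955.1339],[-0.0182,-0.8121,-0.5833,780.2031]]))}
def proj(P,c='top'):
    K,T=CAM[c]; q=(np.atleast_2d(P)-T[:,3])@T[:,:3]@K.T
    return q[:,:2]/q[:,2:]
def ray(uv,z,c='top'):
    K,T=CAM[c]; d=T[:,:3]@np.linalg.inv(K)@[uv[0],uv[1],1]
    return T[:,3]+d*(z-T[2,3])/d[2]
def pix(p,s,off): return (np.array(p,float)+.5)/s-.5+off
def pose(x,y,yaw,z=0,tilt=0): return R.from_euler('ZY',[yaw,-tilt],degrees=True),np.array([x,y,z])
E
python3 - <<'E'
from geo import *
S=lambda p:pix(p,6,np.array([227,165]))
side=lambda p:pix(p,758/240,np.array([140,110]))
L=[(80,120,10),(80,40,10),(80,-40,10),(80,-120,10),(-80,123,12),(-80,-123,12)]
U=S([(68,28),(233,42),(401,57),(568,70),(42,342),(530,380)])
f=lambda v:(proj(pose(v[0],v[1],v[2],60,30)[0].apply(L)+[v[0],v[1],60])-U).ravel()
s=least_squares(f,[450,50,0]);print("deck",s.x,np.round(f(s.x),2))
dk=s.x; Rd,pd=pose(dk[0],dk[1],dk[2],60,30)
# moulds in lanes: fit x,y,yaw in deck
rib=np.array([(40,8,62),(40,-8,62),(-40,-8,62),(-40,8,62)],float)
for n,q in dict(empty=[(120,152),(158,152),(150,330),(108,330)],pink=[(295,168),(327,170),(315,348),(281,346)],yellow=[(460,182),(490,182),(475,358),(442,358)]).items():
    u=S(q)
    g=lambda v:(proj(Rd.apply(R.from_euler('z',v[2],degrees=True).apply(rib)+[v[0],v[1],0])+pd)-u).ravel()
    r=least_squares(g,[0,0,0]);print(n,r.x,np.round(g(r.x),2))
u=pix([(212,150),(270,150),(280,432),(222,432)],10,np.array([370,225]))
g=lambda v:(proj(R.from_euler('z',v[2],degrees=True).apply(rib)+[v[0],v[1],0])-u).ravel()
r=least_squares(g,[400,-250,0]);print('blue',r.x,np.round(g(r.x),2), 'side rib top proj',proj(np.append(r.x[:2],62),'side'))
# side check deck: corners
print('side deck proj crop', np.round((proj(Rd.apply([(80,120,10),(-80,123,12),(-80,-123,12)])+pd,'side')-[140,110])*758/240))
print('side blue rib ends crop',np.round((proj(R.from_euler('z',r.x[2],degrees=True).apply([(40,0,62),(-40,0,62)])+[*r.x[:2],0],'side')-[140,110])*758/240))
Tr=[ray(S(p),14) for p in[(28,425),(627,470),(620,552),(24,508)]];print('track',np.round(Tr,1).tolist())
print('ptr',ray(S((533,502)),34), 'in deck', R.from_euler('z',-dk[2],degrees=True).apply(ray(S((533,502)),34)-pd))
t=lambda p:pix(p,800/300,np.array([135,115]))
L2=np.array([(100,70,28),(100,-70,28),(-100,-70,28),(-100,70,28)])
u2=t([(58,230),(184,236),(168,415),(43,410)])
g2=lambda v:(proj(R.from_euler('z',v[2],degrees=True).apply(L2)+[v[0],v[1],0])-u2).ravel()
r2=least_squares(g2,[400,300,0]);print('tray',r2.x,np.round(g2(r2.x),2))
print('side tray crop',np.round((proj(R.from_euler('z',r2.x[2],degrees=True).apply(L2)+[*r2.x[:2],0],'side')-[140,110])*758/240))
E
```

```text
deck [574.56991102  14.96961098  -3.09835129] [-0.06  0.46  0.17  0.42 -0.13  0.23 -0.29  0.36 -0.13 -0.94  0.43 -0.55]
empty [-4.60414755 79.70405758  1.2841793 ] [ 0.17  1.55 -0.46  1.9  -0.56 -1.63  0.86 -1.97]
pink [-6.10407825 -1.18736839  1.341023  ] [-0.29  1.76  0.07  1.77  0.07 -1.84  0.16 -1.84]
yellow [ -5.41773893 -78.06552976   1.39125826] [-0.47  1.46  0.22  1.8   0.17 -1.53  0.09 -1.86]
blue [ 420.03051953 -329.46299249    0.67993037] [ 0.17  0.16 -0.19  0.25 -0.14 -0.16  0.16 -0.24] side rib top proj [[342.68457756 145.60185774]]
side deck proj crop [[276. 213.]
 [390. 321.]
 [506. 206.]]
side blue rib ends crop [[609. 105.]
 [672. 120.]]
track [[463.0, 147.5, 14.0], [448.7, -153.9, 14.0], [407.8, -150.4, 14.0], [421.7, 148.0, 14.0]]
ptr [ 430.56323283 -103.83808255   34.        ] in deck [-137.3746077  -126.41759595  -26.        ]
tray [458.03202332 307.24359522  -1.40234948] [ 0.21 -0.18 -0.48  0.03  0.59  0.35 -0.33 -0.21]
side tray crop [[208. 448.]
 [297. 359.]
 [483. 436.]
 [404. 540.]]
```

```bash
cat >> geo.py <<'E'
DECK=(574.6,15.0,-3.1); Rd,pd=pose(*DECK,60,30)
FLIP=R.from_euler('ZX',[180,180],degrees=True)   # tool x = -obj x, tool z = -obj z
def go(p,Ro,n=None,obs=None):
    from station import bot
    o=bot.get_obs(); c=R.from_euler('xyz',o['tcp_rot'],degrees=True)
    t=Ro*FLIP; w=np.degrees((c.inv()*t).as_rotvec()); nr=int(np.ceil(np.abs(np.linalg.norm(w))/8.55))
    d=t.inv().apply(np.array(p)-o['eef_pos'])/30; nd=n or max(1,int(np.ceil(np.abs(d).max()/.98)))
    print('rot',nr,np.round(w/90/max(nr,1),4).tolist(),'then shift',nd,'x',np.round(d/nd,3).tolist(),'pos',np.round(p,1),'joints',np.round(o['joint_pos'],0))
E
python3 - <<'E'
from geo import *
yawD=R.from_euler('z',-3.1,degrees=True)
print('pregrasp',Rd.apply([-10,80,150])+pd,'grasp',Rd.apply([-10,80,51])+pd)
go([500,105,260],yawD)
E
python3 -m crank '[[[0,0,0,0,0,-0.0946],[0,0,0,0,0,-0.0946],[0,0,0,0,0,-0.0946],[0,0,0,0,0,-0.0946],[0,0,0,0,0,-0.0946],[0,0,0,0,0,-0.0946],[0,0,0,0,0,-0.0946],[0,0,0,0,0,-0.0946],[0,0,0,0,0,-0.0946],[0,0,0,0,0,-0.0946],[0,0,0,0,0,-0.0946],[0,0,0,0,0,-0.0946],[0,0,0,0,0,-0.0946],[0,0,0,0,0,-0.0946],[0,0,0,0,0,-0.0946],[0,0,0,0,0,-0.0946],[0,0,0,0,0,-0.0946],[0,0,0,0,0,-0.0946]]]' 0.2
python3 -c "
from geo import *
go([500,105,260],R.from_euler('z',-3.1,degrees=True))"
```

```text
pregrasp [495.38847353  99.40718086 184.90381057] grasp [544.81603871  96.73027962  99.16729559]
rot 18 [0.0, 0.0, -0.0946] then shift 22 x [-0.355, 0.977, -0.018] pos [500 105 260] joints [-74.  18.   3.  75.   0.  82.]
t: 3.4
eef_pos: [231.2, -526.5, 248.3]
tcp_rot: [-180.0, 0.0, 177.3]
ft_force: [-0.5, -0.1, -0.2]
opening: 51.2
finger_force: 0.0
rot 1 [-0.0001, 0.0001, 0.0046] then shift 22 x [-0.355, 0.977, -0.018] pos [500 105 260] joints [-74.  18.   3.  75.   0. -72.]
```

```bash
python3 -m crank '[[[-0.355,0.977,-0.02,0,0,0],[-0.355,0.977,-0.02,0,0,0],[-0.355,0.977,-0.02,0,0,0],[-0.355,0.977,-0.02,0,0,0],[-0.355,0.977,-0.02,0,0,0],[-0.355,0.977,-0.02,0,0,0],[-0.355,0.977,-0.02,0,0,0],[-0.355,0.977,-0.02,0,0,0],[-0.355,0.977,-0.02,0,0,0],[-0.355,0.977,-0.02,0,0,0],[-0.355,0.977,-0.02,0,0,0],[-0.355,0.977,-0.02,0,0,0],[-0.355,0.977,-0.02,0,0,0],[-0.355,0.977,-0.02,0,0,0],[-0.355,0.977,-0.02,0,0,0],[-0.355,0.977,-0.02,0,0,0],[-0.355,0.977,-0.02,0,0,0],[-0.355,0.977,-0.02,0,0,0],[-0.355,0.977,-0.02,0,0,0],[-0.355,0.977,-0.02,0,0,0]]]'
python3 -m crank '[[[-0.355,0.977,-0.02,0,0,0],[-0.355,0.977,-0.02,0,0,0],[0,0,0,0,-0.0833,0.0046],[0,0,0,0,-0.0833,0],[0,0,0,0,-0.0833,0],[0,0,0,0,-0.0833,0],[0,0,0,0,0,0]]]'
python3 -c "
from geo import *
go(Rd.apply([-10,80,130])+pd,Rd)"
```

```text
t: 5.4
eef_pos: [475.4, 48.9, 260.5]
tcp_rot: [-180.0, 0.0, 177.0]
ft_force: [0.6, -1.4, 0.4]
opening: 51.0
finger_force: 0.0
t: 6.1
eef_pos: [492.0, 105.1, 255.4]
tcp_rot: [-179.9, 29.5, 176.7]
ft_force: [-1.8, 0.4, -0.5]
opening: 51.3
finger_force: 0.0
rot 1 [-0.0019, -0.0052, -0.0023] then shift 3 x [0.356, -0.061, 0.921] pos [505.4  98.9 167.6] joints [  5. -11. -36.  37.  -4.   8.]
```

```bash
python3 -m crank '[[[0.356,-0.061,0.921,0,0,0],[0.356,-0.061,0.921,0,0,0],[0.356,-0.061,0.921,0,0,0],[0,0,0,0,0,0],[0,0,0,0,0,0]]]'
python3 -c "
from geo import *
from station import *
import cv2
go(Rd.apply([-10,80,51])+pd,Rd,5)
a=get_image('top')['frame'];b=get_image('side')['frame']
f=lambda i,r,c:cv2.resize(i[r:r+100,c:c+100],(400,400),interpolation=2)
cv2.imwrite('pics/c1.png',cv2.hconcat([f(a,160,210),f(b,120,190)]))"
```

```text
t: 6.6
eef_pos: [514.0, 98.6, 174.5]
tcp_rot: [180.0, 29.9, 176.5]
ft_force: [-0.1, 0.2, 0.6]
opening: 51.3
finger_force: 0.0
rot 1 [-0.0019, -0.0011, -0.0038] then shift 5 x [0.073, -0.001, 0.538] pos [544.8  96.7  99.2] joints [  4.  -5. -43.  22.  -4.   7.]
```

View pics/c1.png

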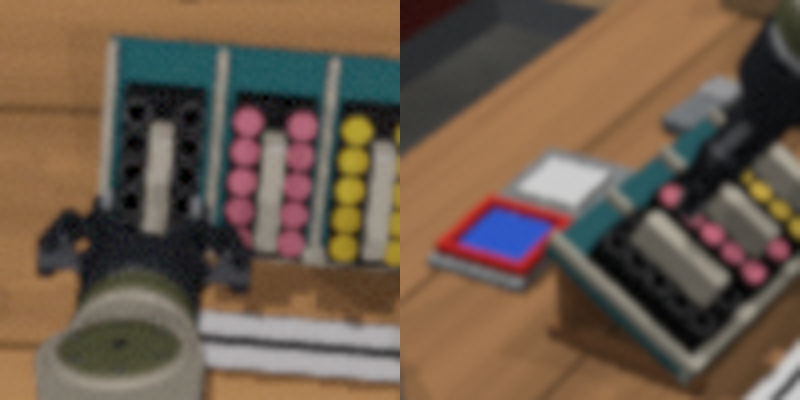

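```bash
python3 -m crank '[[[0.073,0,0.538,-0.0019,-0.001,-0.0038],[0.073,0,0.538,0,0,0],[0.073,0,0.538,0,0,0],[0.073,0,0.538,0,0,0],[0.073,0,0.538,0,0,0],[0,0,0,0,0,0],[0,0,0,0,0,0]]]'
python3 -c "
from geo import *
go(Rd.apply([-10,80,51])+pd,Rd,1)"
```

```text
t: 7.4
eef_pos: [544.5, 97.2, 99.7]
tcp_rot: [180.0, 30.1, 176.9]
ft_force: [0.6, 0.1, 0.7]
opening: 51.1
finger_force: 0.0
rot 1 [0.0003, 0.0016, 0.0003] then shift 1 x [-0.001, -0.013, 0.02] pos [544.8  96.7  99.2] joints [  3.   4. -47.   9.  -3.   6.]
```

Close and check, then lift a little along the tool axis.

```bash
python3 -m crank '[[[0,0,0,0,0,0],[0,0,0,0,0,0],[0,0,0,0,0,0],[0,0,0,0,0,0],[0,0,0,0,0,0],[0,0,0,0,0,0],[0,0,0,0,0,0]]]' -1
python3 -m crank '[[[0,0,-0.2,0,0,0],[0,0,-0.5,0,0,0],[0,0,-0.9,0,0,0],[0,0,-0.9,0,0,0],[0,0,-0.9,0,0,0],[0,0,-0.9,0,0,0],[0,0,0,0,0,0]]]'
```

```text
t: 8.1
eef_pos: [544.1, 96.9, 99.7]
tcp_rot: [-180.0, 30.2, 176.9]
ft_force: [-3.3, -1.1, 6.3]
opening: 14.7
finger_force: 58.8
t: 8.8
eef_pos: [479.1, 100.9, 213.5]
tcp_rot: [179.9, 30.4, 176.9]
ft_force: [0.5, 0.5, -0.9]
opening: 15.0
finger_force: 59.1
```

```bash
python3 -m crank '[[[0,0,0,0,0.083,0],[0,0,0,0,0.083,0],[0,0,0,0,0.083,0],[0,0,0,0,0.0833,0],[0,0,0,0,0,0]]]'
python3 -c "
from geo import *
go([458,307,120],R.from_euler('z',-1.6,degrees=True))"
```

```text
t: 9.3
eef_pos: [481.4, 99.9, 206.7]
tcp_rot: [-180.0, -0.2, 176.9]
ft_force: [-0.1, -0.2, -1.5]
opening: 14.9
finger_force: 58.9
rot 1 [-0.0004, -0.0027, -0.0172] then shift 8 x [0.122, 0.86, 0.361] pos [458 307 120] joints [  2.  10. -14.  67.  -0.   6.]
```

```bash
python3 -m crank '[[[0.122,0.86,0,0,-0.0027,-0.0172],[0.122,0.86,0,0,0,0],[0.122,0.86,0.3,0,0,0],[0.122,0.86,0.5,0,0,0],[0.122,0.86,0.5,0,0,0],[0.122,0.86,0.5,0,0,0],[0.122,0.86,0.5,0,0,0],[0.122,0.86,0.5,0,0,0],[0,0,0.1,0,0,0],[0,0,0,0,0,0],[0,0,0,0,0,0]]]'
python3 -c "
from geo import *
go([458,307,60],R.from_euler('z',-1.6,degrees=True),4)"
```

```text
t: 10.4
eef_pos: [456.4, 307.0, 123.1]
tcp_rot: [180.0, 0.5, 178.5]
ft_force: [0.6, -1.4, -2.1]
opening: 15.5
finger_force: 59.2
rot 1 [0.0, 0.0053, 0.0007] then shift 4 x [-0.014, 0.0, 0.525] pos [458 307  60] joints [ 26.  19. -14.  56.  -0.  27.]
```

```bash
python3 -m crank '[[[0,0,0.525,0,0.005,0],[0,0,0.525,0,0,0],[0,0,0.525,0,0,0],[0,0,0.525,0,0,0],[0,0,0,0,0,0],[0,0,0,0,0,0]]]'
for i in 1 2 3; do echo; done; python3 -m crank '[[[0,0,0.05,0,0,0],[0,0,0.05,0,0,0],[0,0,0,0,0,0]]]'
```

```text
t: 11.0
eef_pos: [456.7, 306.9, 59.5]
tcp_rot: [-180.0, -0.1, 178.4]
ft_force: [0.5, -0.2, -0.9]
opening: 14.8
finger_force: 59.2



t: 11.3
eef_pos: [457.0, 307.7, 57.1]
tcp_rot: [180.0, 0.0, 178.5]
ft_force: [-1.1, 0.4, -2.5]
opening: 15.0
finger_force: 59.2
```

```bash
python3 -m crank '[[[0,0,0.04,0,0,0],[0,0,0,0,0,0]]]'; python3 -m crank '[[[0,0,0.04,0,0,0],[0,0,0,0,0,0]]]';  python3 -m crank '[[[0,0,0.04,0,0,0],[0,0,0,0,0,0]]]'
```

```text
t: 11.5
eef_pos: [456.9, 307.8, 56.0]
tcp_rot: [180.0, 0.0, 178.5]
ft_force: [0.1, -0.6, 0.3]
opening: 15.2
finger_force: 59.5
t: 11.7
eef_pos: [456.8, 307.8, 55.9]
tcp_rot: [180.0, 0.0, 178.5]
ft_force: [-3.8, -1.6, 8.9]
opening: 15.1
finger_force: 60.9
t: 11.9
eef_pos: [456.9, 307.8, 55.8]
tcp_rot: [180.0, 0.1, 178.5]
ft_force: [-5.2, -3.0, 18.6]
opening: 15.3
finger_force: 62.3
```

```bash
python3 -m crank '[[[0,0,-0.06,0,0,0],[0,0,0,0,0,0]]]'; python3 -m crank '[[[0,0,0,0,0,0],[0,0,0,0,0,0],[0,0,0,0,0,0],[0,0,0,0,0,0],[0,0,-0.3,0,0,0],[0,0,-0.9,0,0,0],[0,0,-0.9,0,0,0],[0,0,-0.9,0,0,0],[0,0,-0.9,0,0,0],[0,0,-0.9,0,0,0],[0,0,-0.9,0,0,0],[0,0,0,0,0,0]]]' 0.2
python3 -c "
from geo import *
go([420,-100,220],R.from_euler('z',0.7,degrees=True))
go([420,-329.5,140],R.from_euler('z',0.7,degrees=True))"
```

```text
t: 12.1
eef_pos: [456.9, 307.9, 55.8]
tcp_rot: [180.0, 0.0, 178.5]
ft_force: [-2.7, -0.8, 8.2]
opening: 15.2
finger_force: 60.8
t: 13.3
eef_pos: [458.7, 308.6, 230.7]
tcp_rot: [179.8, 0.4, 178.5]
ft_force: [0.5, 0.3, 0.6]
opening: 51.0
finger_force: 0.0
rot 1 [0.0021, 0.004, -0.0247] then shift 14 x [0.104, -0.972, 0.026] pos [ 420 -100  220] joints [26. 15. -3. 71.  0. 27.]
rot 1 [0.0021, 0.004, -0.0247] then shift 22 x [0.07, -0.966, 0.137] pos [ 420.  -329.5  140. ] joints [26. 15. -3. 71.  0. 27.]
```

```bash
python3 -m crank '[[[0.07,-0.966,0,0,0,-0.0247],[0.07,-0.966,0,0,0,0],[0.07,-0.966,0,0,0,0],[0.07,-0.966,0,0,0,0],[0.07,-0.966,0,0,0,0],[0.07,-0.966,0,0,0,0],[0.07,-0.966,0,0,0,0],[0.07,-0.966,0,0,0,0],[0.07,-0.966,0,0,0,0],[0.07,-0.966,0,0,0,0],[0.07,-0.966,0,0,0,0],[0.07,-0.966,0,0,0,0],[0.07,-0.966,0,0,0,0],[0.07,-0.966,0,0,0,0],[0.07,-0.966,0,0,0,0],[0.07,-0.966,0,0,0,0],[0.07,-0.966,0.3,0,0,0],[0.07,-0.966,0.5,0,0,0],[0.07,-0.966,0.5,0,0,0],[0.07,-0.966,0.5,0,0,0]]]'
python3 -m crank '[[[0.07,-0.966,0.5,0,0,0],[0.07,-0.966,0.5,0,0,0],[0,0,0,0,0,0],[0,0,0,0,0,0]]]'
python3 -c "
from geo import *
from station import *
import cv2
go([420,-329.5,51],R.from_euler('z',0.7,degrees=True))
a=get_image('top')['frame'];b=get_image('side')['frame']
f=lambda i,r,c:cv2.resize(i[r:r+100,c:c+100],(400,400),interpolation=2)
cv2.imwrite('pics/c2.png',cv2.vconcat([cv2.hconcat([f(a,200,340),f(b,100,300)]),cv2.resize(a[180:280,130:330],(800,400))])[:600])"
```

```text
t: 15.3
eef_pos: [420.2, -273.3, 171.2]
tcp_rot: [180.0, -0.0, -179.3]
ft_force: [0.0, -0.8, -0.1]
opening: 51.4
finger_force: 0.0
t: 15.7
eef_pos: [416.4, -330.1, 141.2]
tcp_rot: [179.9, -0.1, -179.4]
ft_force: [0.3, 0.5, 0.3]
opening: 51.4
finger_force: 0.0
rot 1 [0.0012, -0.0013, -0.0008] then shift 4 x [-0.03, 0.004, 0.752] pos [ 420.  -329.5   51. ] joints [-47.  17. -15.  59.  -0. -48.]
```

View pics/c2.png

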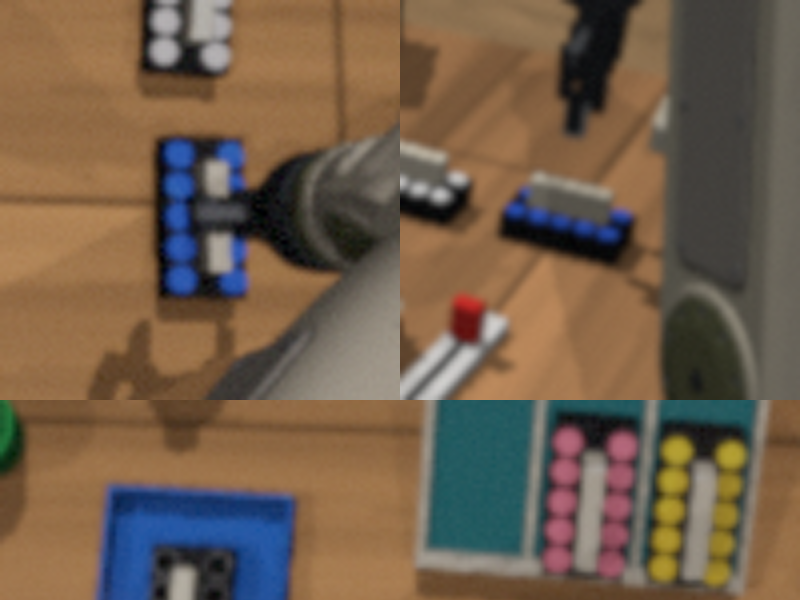

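```bash
python3 -m crank '[[[-0.03,0,0.752,0,0,0],[-0.03,0,0.752,0,0,0],[-0.03,0,0.752,0,0,0],[-0.03,0,0.752,0,0,0],[0,0,0,0,0,0],[0,0,0,0,0,0]]]'
python3 -m crank '[[[0,0,0,0,0,0],[0,0,0,0,0,0],[0,0,0,0,0,0],[0,0,0,0,0,0],[0,0,0,0,0,0],[0,0,0,0,0,0],[0,0,0,0,0,0]]]' -1
python3 -m crank '[[[0,0,-0.2,0,0,0],[0,0,-0.5,0,0,0],[0,0,-0.9,0,0,0],[0,0,-0.9,0,0,0],[0,0,-0.9,0,0,0],[0,0,-0.9,0,0,0],[0,0,-0.9,0,0,0],[0,0,-0.9,0,0,0],[0,0,-0.9,0,0,0],[0,0,0,0,0,0]]]'
python3 -c "
from geo import *
go([470,100,255],R.from_euler('z',-3.1,degrees=True))"
```

```text
t: 16.4
eef_pos: [421.0, -329.5, 52.5]
tcp_rot: [180.0, -0.0, -179.2]
ft_force: [-0.1, -0.1, -0.5]
opening: 51.1
finger_force: 0.0
t: 17.1
eef_pos: [421.5, -331.0, 53.2]
tcp_rot: [-179.9, 0.1, -179.3]
ft_force: [0.0, 0.2, 6.3]
opening: 14.6
finger_force: 59.5
t: 18.1
eef_pos: [421.9, -331.5, 265.7]
tcp_rot: [-179.7, 0.2, -179.3]
ft_force: [0.2, -0.7, -2.0]
opening: 14.5
finger_force: 58.8
rot 1 [-0.003, 0.0024, 0.0421] then shift 15 x [-0.055, 0.963, 0.024] pos [470 100 255] joints [-47.  13.  -1.  75.  -0. -47.]
```

```bash
python3 -m crank '[[[-0.055,0.963,0,0,0,0.0421],[-0.055,0.963,0,0,0,0],[-0.055,0.963,0,0,0,0],[-0.055,0.963,0,0,0,0],[-0.055,0.963,0,0,0,0],[-0.055,0.963,0,0,0,0],[-0.055,0.963,0,0,0,0],[-0.055,0.963,0,0,0,0],[-0.055,0.963,0,0,0,0],[-0.055,0.963,0,0,0,0],[-0.055,0.963,0,0,0,0],[-0.055,0.963,0,0,0,0],[-0.055,0.963,0,0,0,0],[-0.055,0.963,0,0,0,0],[-0.055,0.963,0,0,0,0],[0,0,0,0,-0.0833,0],[0,0,0,0,-0.0833,0],[0,0,0,0,-0.0833,0],[0,0,0,0,-0.0833,0],[0,0,0,0,0,0]]]'
python3 -m crank '[[[0,0,0,0,0,0]]]'
python3 -c "
from geo import *
go(Rd.apply([0,80,93])+pd,Rd)"
```

```text
t: 20.1
eef_pos: [458.6, 101.2, 253.8]
tcp_rot: [-179.9, 29.3, 177.0]
ft_force: [-2.8, 0.4, -4.7]
opening: 15.2
finger_force: 59.2
t: 20.2
eef_pos: [465.5, 101.2, 260.6]
tcp_rot: [-180.0, 29.7, 176.9]
ft_force: [0.8, -0.1, -1.3]
opening: 14.8
finger_force: 59.2
rot 1 [-0.0001, -0.0033, 0.0004] then shift 5 x [0.012, -0.001, 0.917] pos [532.5  97.4 140.5] joints [  5. -15. -38.  38.  -4.   7.]
```

```bash
python3 -m crank '[[[0.02,0,0.917,0,-0.003,0],[0.02,0,0.917,0,0,0],[0.02,0,0.917,0,0,0],[0.02,0,0.917,0,0,0],[0,0,0.917,0,0,0],[0,0,0,0,0,0],[0,0,0,0,0,0]]]'
python3 -c "
from geo import *
from station import *
import cv2
go(Rd.apply([-2,80,55])+pd,Rd,2)
a=get_image('top')['frame'];b=get_image('side')['frame']
f=lambda i,r,c:cv2.resize(i[r:r+80,c:c+80],(400,400),interpolation=2)
cv2.imwrite('pics/c3.png',cv2.hconcat([f(a,160,210),f(b,130,210)]))"
```

```text
t: 20.9
eef_pos: [536.0, 97.3, 141.7]
tcp_rot: [-180.0, 30.1, 176.9]
ft_force: [-0.0, -0.1, -2.8]
opening: 15.1
finger_force: 59.2
rot 1 [-0.0003, 0.0011, -0.0003] then shift 2 x [0.093, -0.002, 0.621] pos [549.7  96.5 106.6] joints [  4.  -0. -44.  16.  -3.   6.]
```

View pics/c3.png

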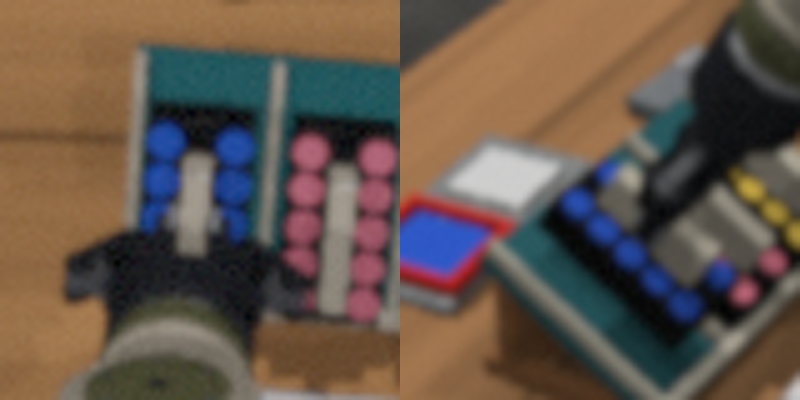

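```bash
python3 -m crank '[[[0.06,0,0.5,0,0,0],[0.06,0,0.4,0,0,0],[0.06,0,0.2,0,0,0],[0,0,0.05,0,0,0],[0,0,0,0,0,0],[0,0,0,0,0,0]]]'
python3 -c "
from geo import *
from station import bot
print(Rd.inv().apply(bot.get_obs()['eef_pos']-pd))"
python3 -m crank '[[[0,0,0.05,0,0,0],[0,0,0,0,0,0]]]'
```

```text
t: 21.6
eef_pos: [547.1, 97.0, 110.0]
tcp_rot: [180.0, 30.3, 176.9]
ft_force: [1.9, 0.7, -2.5]
opening: 15.0
finger_force: 59.4
[-2.63576551 80.3888052  59.27270296]
t: 21.8
eef_pos: [547.6, 96.9, 108.1]
tcp_rot: [-180.0, 30.3, 176.9]
ft_force: [0.1, 0.8, -1.5]
opening: 15.2
finger_force: 59.4
```

```bash
for i in 1; do :; done; python3 -m crank '[[[0,0,0.05,0,0,0],[0,0,0,0,0,0]]]';python3 -m crank '[[[0,0,0.05,0,0,0],[0,0,0,0,0,0]]]';python3 -m crank '[[[0,0,0.05,0,0,0],[0,0,0,0,0,0]]]'
python3 -c "
from geo import *
from station import bot
o=bot.get_obs()
print(Rd.inv().apply(o['eef_pos']-pd),Rd.inv().apply(o['ft_force']))"
```

```text
t: 22.0
eef_pos: [548.1, 96.8, 106.4]
tcp_rot: [-180.0, 30.2, 176.9]
ft_force: [-0.1, 0.4, -2.2]
opening: 15.2
finger_force: 59.4
t: 22.2
eef_pos: [549.0, 96.8, 105.3]
tcp_rot: [-180.0, 30.2, 176.9]
ft_force: [-1.0, 0.1, 1.5]
opening: 15.2
finger_force: 59.7
t: 22.4
eef_pos: [549.0, 96.8, 105.2]
tcp_rot: [-180.0, 30.3, 176.9]
ft_force: [-18.6, -1.7, 20.8]
opening: 14.6
finger_force: 63.4
[-3.33041569 80.26621867 54.16422625] [-5.5838677  -2.73720856 27.25979756]
```

```bash
python3 -m crank '[[[0,0,-0.05,0,0,0],[0.05,0,0,0,0,0],[0.05,0,0,0,0,0],[0,0,0,0,0,0]]]'; cat > st.py <<'E'
from geo import *
from station import bot
o=bot.get_obs()
print('deck',Rd.inv().apply(o['eef_pos']-pd).round(2),'F',Rd.inv().apply(o['ft_force']).round(1))
E
python3 st.py;python3 -m crank '[[[0.05,0,0,0,0,0],[0,0,0,0,0,0]]]'|grep xx;python3 st.py;python3 -m crank '[[[0.05,0,0,0,0,0],[0,0,0,0,0,0]]]'|grep xx;python3 st.py
```

```text
t: 22.8
eef_pos: [547.7, 96.9, 104.8]
tcp_rot: [180.0, 30.4, 176.9]
ft_force: [-0.7, -0.5, 4.6]
opening: 14.9
finger_force: 60.1
deck [-4.69 80.36 54.42] F [ 1.8 -0.5  4.3]
deck [-6.93 80.37 54.34] F [ 2.5 -0.6  3.9]
deck [-8.81 80.38 54.31] F [2.9 0.  4.3]
```

```bash
python3 -m crank '[[[0.04,0,0,0,0,0],[0,0,0,0,0,0]]]'|grep xx;python3 st.py;python3 -m crank '[[[0.04,0,0,0,0,0],[0,0,0,0,0,0]]]'|grep xx;python3 st.py
```

```text
deck [-10.01  80.36  54.29] F [ 4.  -1.5  4.8]
deck [-10.31  80.38  54.43] F [3.8 0.5 4.9]
```

```bash
python3 -m crank '[[[0.04,0,0,0,0,0],[0,0,0,0,0,0]]]'|grep xx;python3 st.py
```

```text
deck [-10.45  80.44  54.6 ] F [ 5.3 -0.6  4.1]
```

```bash
python3 -m crank '[[[0.05,0,0,0,0,0],[0,0,0,0,0,0],[0,0,0,0,0,0]]]';python3 st.py
```

```text
t: 24.1
eef_pos: [542.4, 97.4, 102.1]
tcp_rot: [180.0, 30.6, 176.9]
ft_force: [3.3, -0.4, 6.5]
opening: 14.6
finger_force: 60.1
deck [-10.71  80.5   54.75] F [ 6.1 -0.3  3.9]
```

```bash
python3 -m crank '[[[-0.04,0,0,0,0,0],[0,0,0,0,0,0]]]'|grep xx; python3 st.py; python3 -m crank '[[[0,0,0,0,0,0],[0,0,0,0,0,0],[0,0,0,0,0,0],[0,0,0,0,0,0],[0,0,-0.3,0,0,0],[0,0,-0.8,0,0,0],[0,0,-0.9,0,0,0],[0,0,-0.9,0,0,0],[0,0,-0.9,0,0,0],[0,0,-0.9,0,0,0],[0,0,0,0,0,0]]]' 0.2
python3 - <<'E'
from geo import *
from station import *
import cv2
p=get_image('top')
a=p['frame'];b=get_image('side')['frame']
cv2.imwrite('pics/c4.png',cv2.hconcat([cv2.resize(a[165:265,227:327],(400,400),interpolation=2),cv2.resize(b[130:230,200:300],(400,400),interpolation=2)]))
Rz=R.from_euler('z',-3.1,degrees=True)
go(Rz.apply([-137.4,-126.4,100])+[574.6,15,0],Rz)
E
```

```text
deck [-10.49  80.45  54.6 ] F [ 6.4 -0.3  4.7]
t: 25.4
eef_pos: [470.0, 101.5, 226.2]
tcp_rot: [180.0, 30.6, 176.9]
ft_force: [1.6, 0.9, 0.4]
opening: 51.4
finger_force: 0.0
rot 4 [0.0, 0.0843, 0.0001] then shift 8 x [0.116, -0.862, 0.512] pos [ 430.6 -103.8  100. ] joints [  5. -14. -42.  31.  -4.   7.]
```

View pics/c4.png

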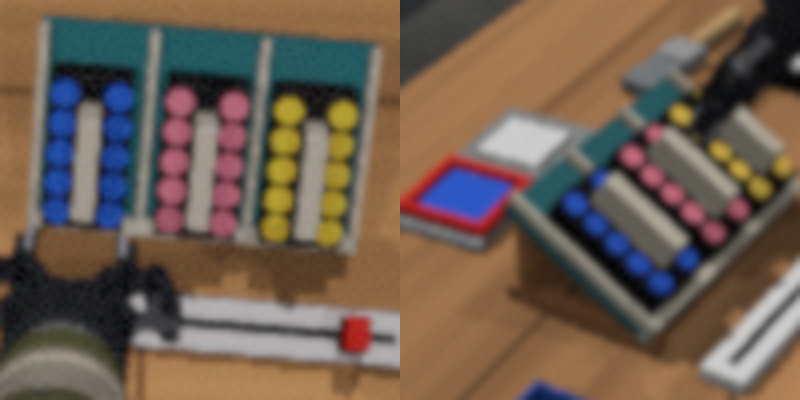

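```bash
python3 -m crank '[[[0,0,0,0,0.0843,0],[0,0,0,0,0.0843,0],[0,0,0,0,0.0843,0],[0,0,0,0,0.0843,0],[0.116,-0.862,0,0,0,0],[0.116,-0.862,0,0,0,0],[0.116,-0.862,0,0,0,0],[0.116,-0.862,0,0,0,0],[0.116,-0.862,0.3,0,0,0],[0.116,-0.862,0.7,0,0,0],[0.116,-0.862,0.9,0,0,0],[0.116,-0.862,0.9,0,0,0],[0,0,0.9,0,0,0],[0,0,0,0,0,0],[0,0,0,0,0,0]]]'
python3 - <<'E'
from geo import *
from station import *
import cv2
p=get_image('side');b=p['frame']
cv2.imwrite('pics/c5.png',cv2.hconcat([cv2.resize(get_image('top')['frame'][200:280,270:350],(400,400),interpolation=2),cv2.resize(b[130:230,260:360],(400,400),interpolation=2)]))
Rz=R.from_euler('z',-3.1,degrees=True)
go(Rz.apply([-137.8,-126.4,48])+[574.6,15,0],Rz)
E
```

```text
t: 27.0
eef_pos: [429.4, -103.6, 110.2]
tcp_rot: [179.9, -0.3, 176.9]
ft_force: [0.6, 0.4, 0.6]
opening: 51.2
finger_force: 0.0
rot 1 [-0.0003, -0.0009, 0.0006] then shift 3 x [0.01, 0.001, 0.71] pos [ 430.2 -103.8   48. ] joints [-24.   9. -29.  52.  -0. -21.]
```

View pics/c5.png

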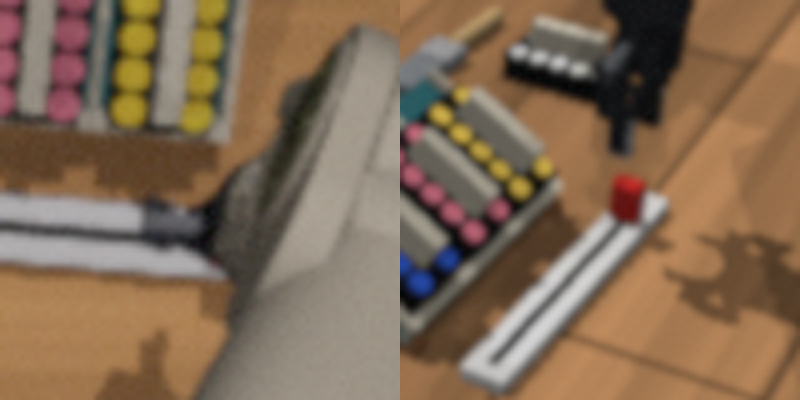

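```bash
python3 -c "
from geo import *
print(proj([430.2,-103.8,54],'side'),ray((317.5,175.5),54,'side'))"
```

```text
[[317.19078352 174.54695361]] [426.91407128 -98.65876922  54.        ]
```

Consistent within a few mm. Descend and grip.

```bash
python3 -m crank '[[[0.01,0.03,0.7,0,0,0],[0.01,0.03,0.7,0,0,0],[0.01,0.03,0.68,0,0,0],[0,0,0,0,0,0],[0,0,0,0,0,0]]]'
python3 -m crank '[[[0,0,0,0,0,0],[0,0,0,0,0,0],[0,0,0,0,0,0],[0,0,0,0,0,0],[0,0,0,0,0,0],[0,0,0,0,0,0]]]' -1
python3 - <<'E'
from geo import *
from station import bot
Rz=R.from_euler('z',-3.1,degrees=True)
o=bot.get_obs();print(Rz.inv().apply(o['eef_pos']-[574.6,15,0]))
go(Rz.apply([-137.8,80,48])+[574.6,15,0],Rz)
E
```

```text
t: 27.6
eef_pos: [430.1, -101.1, 49.8]
tcp_rot: [-180.0, -0.1, 177.0]
ft_force: [-0.7, 0.8, -0.8]
opening: 51.1
finger_force: 0.0
t: 28.2
eef_pos: [430.6, -101.8, 50.2]
tcp_rot: [-179.9, 0.0, 176.9]
ft_force: [-1.1, 0.6, 6.3]
opening: 18.9
finger_force: 58.6
[-137.49443071 -124.42940733   50.21645439]
rot 1 [-0.0008, 0.0003, 0.0001] then shift 7 x [0.001, 0.973, 0.011] pos [441.3 102.3  48. ] joints [-24.  13. -34.  42.  -0. -21.]
```

```bash
python3 -m crank '[[[0,0.2,0,0,0,0],[0,0.5,0,0,0,0],[0,0.5,0,0,0,0],[0,0.5,0,0,0,0],[0,0,0,0,0,0]]]'; python3 -m crank '[[[0,0.5,0,0,0,0],[0,0.5,0,0,0,0],[0,0.5,0,0,0,0],[0,0.5,0,0,0,0],[0,0.5,0,0,0,0],[0,0.5,0,0,0,0],[0,0.5,0,0,0,0],[0,0.5,0,0,0,0],[0,0.5,0,0,0,0],[0,0.3,0,0,0,0],[0,0,0,0,0,0],[0,0,0,0,0,0]]]'
python3 - <<'E'
from geo import *
from station import bot
Rz=R.from_euler('z',-3.1,degrees=True)
o=bot.get_obs();print(Rz.inv().apply(o['eef_pos']-[574.6,15,0]))
go(Rz.apply([-137.8,80,48])+[574.6,15,0],Rz)
E
```

```text
t: 28.7
eef_pos: [433.5, -49.4, 50.2]
tcp_rot: [-180.0, 0.1, 177.0]
ft_force: [0.1, 0.5, 6.3]
opening: 18.9
finger_force: 58.8
t: 29.9
eef_pos: [441.5, 94.2, 50.2]
tcp_rot: [179.9, 0.1, 177.0]
ft_force: [-0.3, 1.0, 5.0]
opening: 19.0
finger_force: 58.9
[-137.21548344   71.88480122   50.21703852]
rot 1 [0.0007, 0.0007, 0.0007] then shift 1 x [0.019, 0.271, 0.074] pos [441.3 102.3  48. ] joints [  2.  14. -33.  43.   0.   5.]
```

```bash
python3 -m crank '[[[0,0.15,0,0,0,0],[0,0.12,0,0,0,0],[0,0,0,0,0,0],[0,0,0,0,0,0]]]'; python3 -m crank '[[[0,0,0,0,0,0],[0,0,0,0,0,0],[0,0,0,0,0,0],[0,0,0,0,0,0],[0,0,-0.3,0,0,0],[0,0,-0.8,0,0,0],[0,0,-0.9,0,0,0],[0,0,-0.9,0,0,0],[0,0,-0.9,0,0,0],[0,0,-0.9,0,0,0],[0,-0.9,-0.5,0,0,0],[0,-0.9,0,0,0,0],[0,-0.9,0,0,0,0],[0,-0.9,0,0,0,0],[0,-0.9,0,0,0,0],[0,-0.9,0,0,0,0],[0,-0.9,0,0,0,0],[0,-0.9,0,0,0,0],[0,-0.9,0,0,0,0],[0,0,0,0,0,0]]]' 0.1
python3 - <<'E'
from geo import *
from station import *
import cv2
p=get_image('top');a=p['frame'];q=get_image('side');b=q['frame']
print(finder.look_for(p,'pointer_top')[:1],finder.look_for(q,'pointer_top')[:1],proj(R.from_euler('z',-3.1,degrees=True).apply([-137.8,80,54])+[574.6,15,0]),proj(R.from_euler('z',-3.1,degrees=True).apply([-137.8,80,54])+[574.6,15,0],'side'))
cv2.imwrite('pics/c6.png',cv2.hconcat([cv2.resize(a[160:280,140:300],(480,360),interpolation=2)[:, :],cv2.resize(b[130:300,150:300],(318,360),interpolation=2)]))
E
```

```text
t: 30.3
eef_pos: [441.9, 101.8, 50.2]
tcp_rot: [180.0, 0.1, 176.9]
ft_force: [-0.3, 0.6, 5.3]
opening: 19.0
finger_force: 58.9
t: 32.3
eef_pos: [427.8, -143.7, 205.3]
tcp_rot: [-179.9, -0.1, 176.7]
ft_force: [1.0, 0.4, 0.4]
opening: 46.8
finger_force: 0.0
[] [{'xy': [286.5, 211.7], 'confidence': 0.6}] [[245.90524504 242.33253417]] [[287.92784388 205.24793788]]
```

View pics/c6.png

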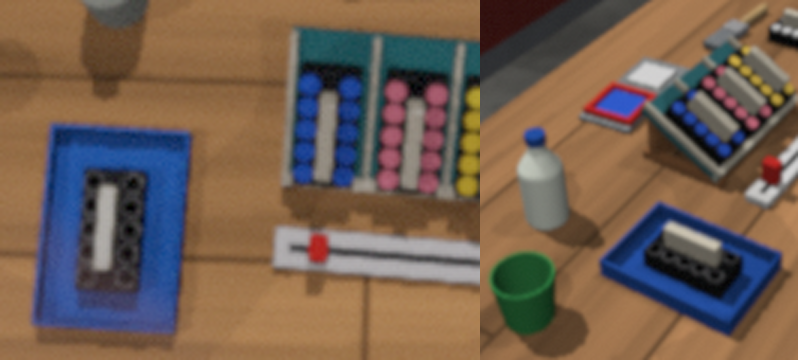

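```bash
python3 -c "
from station import order
print(order.job_done())"
```

```text
the job is handed in; nothing more can be done
None
```

The job is handed in after about 32.5 s: the empty mould lies flat in the wash tray, the blue mould sits in the left-hand lane (lane2) against the bottom ledge, and the pointer stands at the middle of that lane (about 0.23 m).

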